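# Snap up the dock's sprung stand and put the groomer away

### The job

The groomer's dock is folded shut. Push its hinged stand up and back, away from the well, until it goes past its over-centre point and snaps to the open stop, using a light touch that never forces it (stay under 12 N); then lift the grey groomer, set it upright and fully home in the well of the dock, and let go. The stand must stay snapped open and the other things on the counter must be left where they are.

Things in the scene. Friction and masses are not known exactly. Their poses are not given: they have to be found in the camera images.
- dock: black dock block, 120 (x) x 90 (y) x 36 mm high, fixed to the counter. Origin: centre of its underside; z up. Its -x side is the front, where the well is; the stand hinges near its +x side. No part of the dock, stand included, may be pressed with more than 12 N by the robot
- hinge (a point): centre of the stand's hinge axis, 30 mm behind (+x of) the dock's centre, 48 mm above the counter; the axis runs along the dock's y. The bracket's cheeks reach 9 mm above it, 66 mm apart over all. The stand is an aluminium plate, 46 mm wide, 6 mm thick, with a free-turning orange roller (14 mm diameter, 36 mm wide) at its end, axis 100 mm from the hinge axis
- well (a point): centre of the floor of the round well in the dock, 28 mm in front (-x) of the dock's centre and 10 mm above the counter. The well is 43 mm in diameter and 26 mm deep, open upwards with a small chamfer; its rim is the dock's top, 36 mm above the counter
- stand (a joint): stand angle in rad, relative to its hand-set bracket: 0 folded forward at its stop, 1.05 open at its stop; grows as it swings up and back. The spring drives it to the folded stop below 0.93 rad and to the open stop above (0.5 Nm per rad away from 0.93: it resists most at the start, about 4 to 8 N pushed level at the roller, then ever less until it snaps)
- groomer: matte grey body groomer standing upright: round foot 38 mm in diameter and 40 mm high, round body 35 mm in diameter from 40 to 125 mm up, black head with a steel blade (32 mm wide) up to 150 mm. Origin: centre of its underside; z up along it. 0.13 to 0.25 kg. Starts in one of three places that it, the tumbler and the jar share out
- tumbler: glass tumbler, 72 mm in diameter at the rim, 95 mm high, standing; origin centre of its underside. Leave alone
- balm: amber glass jar with dark lid, 60 mm in diameter, 55 mm high; origin centre of its underside. Leave alone
- case: closed blue plastic case with a white snap latch, 90 x 160 x 44 mm high; origin centre of its underside. Leave alone
- comb: steel mustache comb lying flat, 30 x 120 x 4 mm; origin centre of its underside. Leave alone
- pump: white pump bottle with a steel pump, 60 mm in diameter, 170 mm high; origin centre of its underside. Leave alone
- tophinge (a point): point on the dock's top, 36 mm up, right below the hinge. Folded, the stand leans forward over the well (-x), nominally 29 degrees from upright; open, it leans back (+x), nominally 31 degrees. Its bracket was set by hand: the whole swing, both stops and over-centre point, is turned by an unknown fixed angle of up to 20 degrees either way: find the stand by touch or sight
Things that resemble listed ones, but are neither listed nor needed, are in the scene too. Several things look just like the groomer: the one meant starts farthest to the robot's left.

How it is judged:
By the outcome, as a careful person would: the job done as asked, in the order asked, and still so for the second after the job is handed in, with the robot touching nothing.
It also fails if it takes over 72 s, if anything falls off the work surface, if the arm or the gripper's body presses on something with over 40 N, if the wrist force passes 120 N, or if a joint passes its speed limit or range.

### The arm

A 6-joint arm with a two-finger parallel gripper is mounted at the origin on the work surface. World frame = base frame: x ahead of the robot, y to its left, z up, the work surface at z = 0. Lengths are in mm, angles in rad, forces in N, time in s.
With the tool pointing down it reaches from about 350 to 775 mm from the base axis. Payload 7.3 kg.
Tool frame: the origin (TCP) lies midway between the tips of the shut fingers; the grasp point (between the pads) lies 19 mm behind it; z points along the fingers, x is the direction in which the jaws open and shut, and the axes are right-handed (so a half turn about z gives the same grasp; the last joint's range is limited). The gripper opens to 92 mm and grips with 3 to 60 N. Pads are 19 mm wide; open, the fingers measure 130 mm over their backs; the gripper's body (75 mm by 190 mm) begins 47 mm behind the grasp point.
Start: joints at [0.974, 0.342, 1.524, -0, 1.275, -0.146], TCP at [228.724, 472.578, 226.741] pointing down, gripper open.
Joint ranges: [-2.53, 2.53], [-0.77, 2.02], [0.04, 2.7], [-1, 4.14], [0.28, 2.66], [-3.11, 3.11]. Speed limits (rad/s): [2.57, 2.57, 3.14, 3.14, 3.14, 3.14].

### API

Orientations are given as [roll, pitch, yaw] about the fixed x, y, z axes, in that order (R = Rz(yaw) Ry(pitch) Rx(roll)).
In Python, from plant import bot gives the robot as it stands.
- The arm moves only by the shell command python3 -m pendant 'ROWS' [OPENING]. ROWS is JSON, a list of rows, each an object with "linear": the shift along the world's x, y, z in mm, a list of three; "twist": the turn about the world's z in degrees. In form: [{"linear": [x, y, z], "twist": twist}, ...]. A call has 1 to 20 rows; each row is the pose to reach, as a shift and turn from the pose commanded when the call began; what a row does not reach only later rows make up. A row lasts 1/8 s, in which the tool goes at most 62.5 mm and 10.7 degrees, less where a joint would pass 70% of its speed; a pose out of reach is approached as far as the arm can. A call with a gripper value outside its range is refused whole. OPENING is the closure in counts, from 0 (fully open) to 255 (shut), set as the call begins (- or left out, the last holds). The fingers move at their own pace and stop on an object; the grip force is fixed at half the most. Time passes only in rows, so rows that repeat a pose let the fingers close. It gives the time, the measured TCP pose, the force and the opening at its end, in the units of the state.
- bot.get_obs(): the state, without advancing time (a new reading comes with each control period).
- bot.capture(name): name is "side" or "top" or "wrist"; returns a dict with "frame" (400x640x3 uint8, blue, green, red), "z_map" (400x640 float32, mm along the optical axis (not along the pixel's ray), 0 where there is no reading), "fx", "fy", "cx", "cy" (pixels), "rvec" (rotation vector, rad) and "tvec" (3), from world to camera coordinates, as OpenCV has them. Camera axes: x right, y down, z forward; pixel columns grow to the right and rows downward; lengths in mm; the calibration is good to about 2 mm. The wrist camera is an equidistant fisheye: a pixel r from the principal point sees the ray r / f radians off the axis. A picture is of the moment at which its call begins.
- bot.close_job(): hands the job in, once; it reports no verdict.
The state is a dict: "time": time; "joint_positions": joint angles; "dq": joint speeds; "tau": joint torques, N m; "tool_pos": TCP position; "tcp_rot": TCP orientation; "contact_force": force on the tool from outside, world axes, zero at the start; "moment": the same for the moment, N m; "grip_width": finger opening in mm.
Only numpy, scipy, OpenCV 4.12 (cv2) and the standard library are available. Lean on these libraries where they do the work, as an engineer would, in place of code of your own. Each camera call takes 0.05 s, during which the arm holds its last target. There are 200 camera calls.

## Working session

There is one attempt and no reset: what is moved stays moved. The work goes in short steps, Python scripts to look and compute and a shell command to move; the robot and the scene stay as the last step left them, time stands still between calls to the robot, and variables do not carry over. Pictures are saved under pics/ and viewed, about 8 in all and at most 12, crops included, and the job is handed in when it is done.

```bash
mkdir -p pics; ls; cat > h.py <<'E'
import numpy as np,cv2,pickle
from plant import bot
def cap(n):
    c=bot.capture(n); pickle.dump(c,open(f'{n}.pkl','wb')); return c
def cloud(c):
    z=c['z_map'];v,u=np.indices(z.shape)
    P=np.stack([(u-c['cx'])/c['fx']*z,(v-c['cy'])/c['fy']*z,z],-1)
    R=cv2.Rodrigues(np.array(c['rvec'],float))[0]
    W=(P-np.array(c['tvec']).ravel())@R
    W[z<=0]=np.nan
    return W
E
python3 - <<'E'
from h import *
for n in('top','side'):
    c=cap(n); cv2.imwrite(f'pics/{n}0.png',c['frame'])
    R=cv2.Rodrigues(np.array(c['rvec'],float))[0]; print(n,c['fx'],(-R.T@np.array(c['tvec']).ravel()).round(),R.round(2).tolist())
print(bot.get_obs())
E
```

```text
pics
top 452.65456855696743 [ 415.   48. 1142.] [[0.01, -1.0, -0.02], [-0.99, -0.01, -0.12], [0.12, 0.02, -0.99]]
side 427.854945870929 [ 147. -411.  820.] [[0.74, -0.67, 0.01], [-0.51, -0.57, -0.64], [0.43, 0.47, -0.77]]
{'time': 0.1, 'joint_positions': array([ 9.74010617e-01,  3.42660556e-01,  1.52490307e+00, -3.59107021e-06,
        1.27541633e+00, -1.46028391e-01]), 'dq': array([ 0.00030727, -0.00138276, -0.00495899,  0.0002286 , -0.00124327,
        0.00072885]), 'tau': array([ 1.86012810e-03, -4.32002878e+01, -2.44696516e+01,  7.20755383e-02,
        5.25381393e-02, -6.16438911e-05]), 'tool_pos': array([228.50468232, 472.26332339, 226.11700036]), 'tcp_rot': array([-3.14139419e+00,  1.37303207e-03,  1.12004019e+00]), 'contact_force': array([-0.23030742, -0.52264927, -0.09607239]), 'moment': array([-0.00464486,  0.00420164, -0.00081493]), 'grip_width': 91.5151503989941}
```

View pics/top0.png

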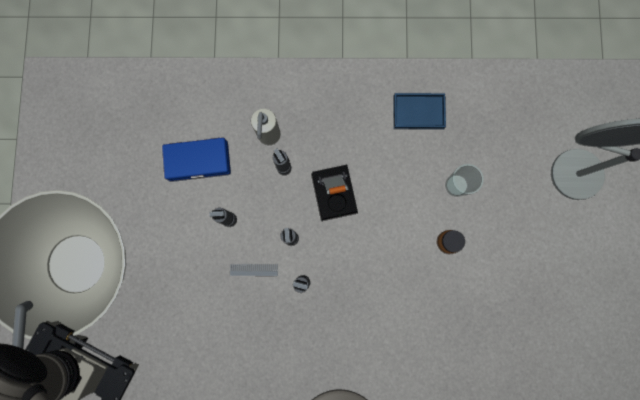

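View pics/side0.png

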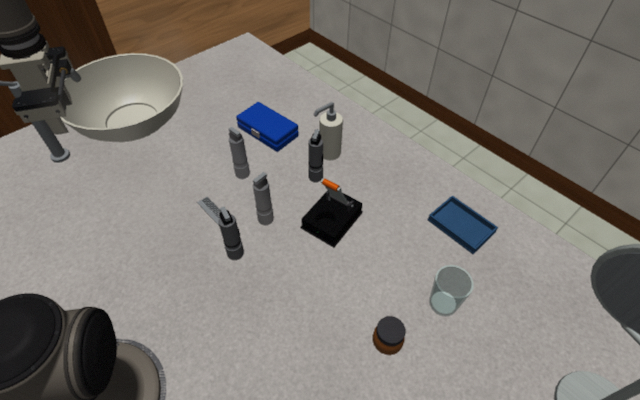

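The top view shows lookalikes at (220,215), (282,160), (289,236) and (302,284). In the side view they are at (238,155), (316,158), (263,200) and (231,235). The first is farthest to the robot's left (+y) and matte grey, so I choose it. Next I measure and check a close crop.

```bash
python3 - <<'E'
from h import *
top=pickle.load(open('top.pkl','rb'));side=pickle.load(open('side.pkl','rb'))
Wt,Ws=cloud(top),cloud(side)
def pts(W,x0,x1,y0,y1,z0,z1):
    m=(W[...,0]>x0)&(W[...,0]<x1)&(W[...,1]>y0)&(W[...,1]<y1)&(W[...,2]>z0)&(W[...,2]<z1);return m
print('ref',[Wt[v,u].round().tolist() for u,v in[(220,213),(282,160),(289,236),(302,284),(335,205),(337,190),(264,122),(196,158),(254,269)]])
# groomers: per camera circle-ish stats of body between 45 and 120
for u,v in[(220,213),(282,160),(289,236),(302,284)]:
    g=Wt[v,u]
    for n,W in(('t',Wt),('s',Ws)):
        m=pts(W,g[0]-45,g[0]+45,g[1]-45,g[1]+45,8,200)
        c=(top if n=='t' else side)['frame'][m]
        for a,b in((8,38),(45,120),(128,160)):
            q=W[m&(W[...,2]>a)&(W[...,2]<b)]
            if len(q)>5:print(n,(u,v),a,b,len(q),np.nanmin(q,0).round(),np.nanmax(q,0).round(),q.mean(0).round())
        print(c.mean(0).round())
# dock top
d=Wt[205,335]
for n,W in(('t',Wt),('s',Ws)):
    m=pts(W,d[0]-110,d[0]+110,d[1]-110,d[1]+110,28,44)
    q=W[m][:,:2].astype(np.float32)
    print(n,'dock top',len(q),cv2.minAreaRect(q),np.median(W[m][:,2]))
    f=(top if n=='t' else side)['frame'].astype(int)
    o=pts(W,d[0]-110,d[0]+110,d[1]-110,d[1]+110,50,200)&(f[...,2]>f[...,0]+60)
    q=W[o];print('roller',len(q),q.mean(0).round(1),q.min(0).round(1),q.max(0).round(1))
    if len(q)>3:
        x,y=q[:,0],q[:,1];print('roller dir',np.degrees(np.arctan2(*np.linalg.svd(q[:,:2]-q[:,:2].mean(0))[2][0][::-1])))
a=cv2.resize(top['frame'][120:300,180:380],None,fx=4,fy=4,interpolation=2)[:600]
b=cv2.resize(side['frame'][110:260,190:390],None,fx=4,fy=4,interpolation=2)
cv2.imwrite('pics/ca.png',b)
E
```

```text
ref [[517.0, 274.0, 149.0], [638.0, 139.0, 147.0], [468.0, 120.0, 145.0], [364.0, 90.0, 145.0], [554.0, 16.0, 13.0], [571.0, 15.0, 147.0], [730.0, 183.0, 136.0], [665.0, 363.0, 43.0], [393.0, 217.0, 2.0]]
t (220, 213) 8 38 47 [497. 264.   8.] [532. 289.  38.] [510. 269.  25.]
t (220, 213) 45 120 107 [498. 265.  47.] [531. 291. 120.] [511. 271.  83.]
t (220, 213) 128 160 125 [505. 266. 130.] [526. 299. 155.] [515. 282. 145.]
[69. 67. 64.]
s (220, 213) 8 38 125 [495. 261.   8.] [533. 287.  38.] [508. 269.  23.]
s (220, 213) 45 120 324 [496. 261.  45.] [531. 290. 120.] [508. 269.  83.]
s (220, 213) 128 160 127 [504. 263. 128.] [525. 296. 154.] [512. 276. 143.]
[74. 73. 74.]
t (282, 160) 8 38 45 [630. 129.   8.] [653. 164.  38.] [637. 143.  26.]
t (282, 160) 45 120 104 [631. 130.  50.] [657. 164. 120.] [637. 142.  83.]
t (282, 160) 128 160 118 [634. 134. 129.] [664. 161. 153.] [648. 147. 145.]
[70. 67. 64.]
s (282, 160) 8 38 123 [627. 124.   8.] [660. 154.  38.] [639. 134.  23.]
s (282, 160) 45 120 325 [630. 126.  45.] [662. 157. 119.] [640. 136.  84.]
s (282, 160) 128 160 123 [633. 130.
[... 775 characters left out ...]
4) 8 38 137 [341.  73.   8.] [376. 103.  38.] [354.  80.  24.]
s (302, 284) 45 120 361 [342.  74.  45.] [377.  99. 120.] [355.  81.  84.]
s (302, 284) 128 160 170 [348.  76. 128.] [373. 108. 154.] [359.  89. 144.]
[55. 54. 53.]
t dock top 1127 ((561.6743774414062, 62.21275329589844), (137.3961181640625, 215.12030029296875), 28.37732696533203) 35.384427493812716
roller 94 [573.4  15.6 143.1] [565.1  -2.7 136.9] [581.9  33.2 148.7]
roller dir -77.66016633883413
s dock top 1364 ((551.713134765625, 43.417144775390625), (201.98776245117188, 167.63739013671875), 0.9250277876853943) 36.88055923308721
roller 94 [570.4  11.9 144.9] [562.5  -4.9 137.9] [580.2  31.7 148.7]
roller dir -77.44369086421379
```

View pics/ca.png

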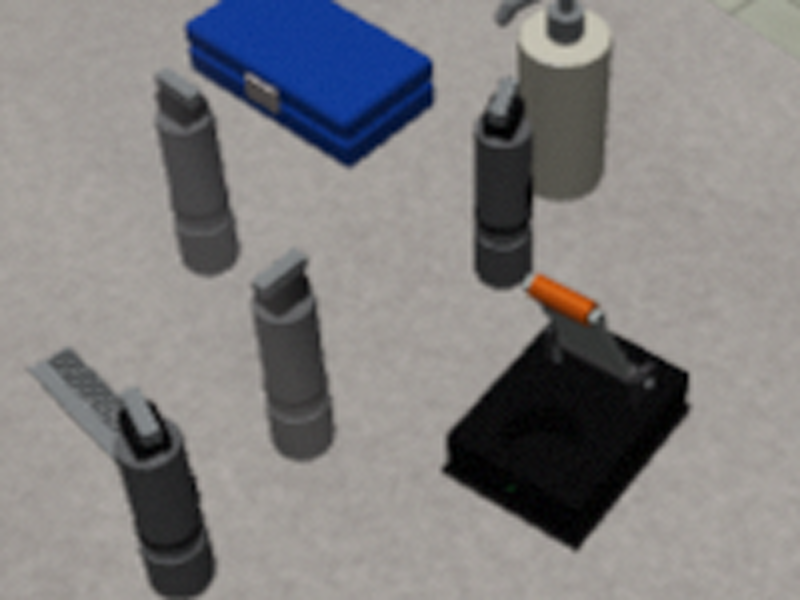

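The crop confirms the choice: the left unit is all matte grey, with a black head and a blade. The dock stands at crop (570,420), its roller at (565,297), and its stand is folded forward. Now I refine the numbers.

```bash
cat >> h.py <<'E'
def dock(n,c,ctr=(568,15)):
    W=cloud(c);f=c['frame'].astype(int).max(-1)
    m=(np.hypot(W[...,0]-ctr[0],W[...,1]-ctr[1])<90)&(W[...,2]>31)&(W[...,2]<41)&(f<60)
    m=cv2.morphologyEx(m.astype(np.uint8),cv2.MORPH_OPEN,np.ones((2,2)))>0
    q=W[m];r=cv2.minAreaRect(q[:,:2].astype(np.float32));print(n,'dock',len(q),np.round(r[0],1),np.round(r[1],1),round(r[2],1),q[:,2].mean().round(1))
    return q
from scipy.optimize import least_squares
def cyl(n,c,x,y,z0,z1,r):
    W=cloud(c);m=(np.hypot(W[...,0]-x,W[...,1]-y)<30)&(W[...,2]>z0)&(W[...,2]<z1)
    q=W[m];s=least_squares(lambda p:np.hypot(q[:,0]-p[0],q[:,1]-p[1])-r,[x,y],loss='soft_l1',f_scale=1.5)
    print(n,'cyl',len(q),s.x.round(1),np.sqrt(np.mean(s.fun**2)).round(2));return s.x
E
python3 - <<'E'
from h import *
for n in('top','side'):
    c=pickle.load(open(n+'.pkl','rb'))
    dock(n,c)
    cyl(n,c,514,281,5,37,19);cyl(n,c,514,281,45,120,17.5)
    W=cloud(c);yaw=np.radians(12.5);d=W-np.array([568,15,0])
    X=d[...,0]*np.cos(yaw)+d[...,1]*np.sin(yaw);Y=-d[...,0]*np.sin(yaw)+d[...,1]*np.cos(yaw)
    m=(abs(X)<80)&(abs(Y)<60);
    m1=m&(W[...,2]>31)&(W[...,2]<41);print('top ext X',np.percentile(X[m1],[.5,2,98,99.5]).round(1),'Y',np.percentile(Y[m1],[.5,2,98,99.5]).round(1))
    m2=m&(W[...,2]<26)&(abs(X)<55)&(abs(Y)<38);print('well',m2.sum(),X[m2].min().round(1),X[m2].max().round(1),Y[m2].min().round(1),Y[m2].max().round(1))
    m3=m&(W[...,2]>60)&(W[...,2]<135)&(abs(Y)<18);q=np.c_[X[m3],W[...,2][m3]]
    if len(q)>10:
        p=np.polyfit(q[:,1],q[:,0],1);print('plate X=%.3f z + %.1f, lean %.1f'%(p[0],p[1],np.degrees(np.arctan(p[0]))),len(q))
E
```

```text
top dock 1025 [585.   14.9] [116.9  92.5] 12.7 nan
top cyl 50 [516.2 283.4] 2.04
top cyl 107 [516.1 283.2] 0.43
top ext X [-41.2 -40.   77.1  78.2] Y [-45.  -44.1  43.6  44.6]
well 415 -54.9 12.5 -37.9 38.0
plate X=-0.468 z + 74.0, lean -25.1 132
side dock 1174 [593.6  20.2] [145.9  83.8] 17.6 nan
side cyl 133 [514.9 281.4] 1.2
side cyl 324 [514.8 281.2] 1.18
top ext X [-43.9 -43.   73.6  76.2] Y [-47.7 -47.1  41.6  43.2]
well 481 -55.0 12.0 -37.7 37.9
plate X=-0.468 z + 66.7, lean -25.1 83
```

```bash
cat >> h.py <<'E'
def dock(n,c,ctr=(585,18)):
    W=cloud(c);W=np.nan_to_num(W,nan=-999)
    m=(np.hypot(W[...,0]-ctr[0],W[...,1]-ctr[1])<85)&(W[...,2]>31)&(W[...,2]<41)
    q=W[m];r=cv2.minAreaRect(q[:,:2].astype(np.float32));print(n,'dock',len(q),np.round(r[0],1),np.round(r[1],1),round(r[2],1),np.median(q[:,2]).round(1))
    best=None
    for a in np.radians(np.arange(8,18,.25)):
        x=np.array([np.cos(a),np.sin(a)]);y=np.array([-x[1],x[0]])
        A,B=q[:,:2]@x,q[:,:2]@y
        e=[np.percentile(A,.7),np.percentile(A,99.3),np.percentile(B,.7),np.percentile(B,99.3)]
        k=(e[1]-e[0])*(e[3]-e[2])
        if best is None or k<best[0]:best=(k,np.degrees(a),((e[0]+e[1])/2*x+(e[2]+e[3])/2*y).round(1),(e[1]-e[0]).round(1),(e[3]-e[2]).round(1))
    print(best)
    a=np.radians(best[1]);x=np.array([np.cos(a),np.sin(a)]);y=np.array([-x[1],x[0]])
    d=W[...,:2]-best[2];X,Y=d@x,d@y
    w=(W[...,2]>5)&(W[...,2]<14)&(abs(X+28)<24)&(abs(Y)<24);
    if w.sum()>5:
        print('well floor',w.sum(),X[w].min().round(1),X[w].max().round(1),Y[w].min().round(1),Y[w].max().round(1),np.median(W[...,2][w]).round(1))
    f=c['frame'].astype(int);o=(abs(X)<110)&(abs(Y)<60)&(W[...,2]>40)&(f[...,2]>f[...,0]+60)
    print('roller XYZ',X[o].mean().round(1),Y[o].mean().round(1),'zmax',W[...,2][o].max().round(1),'X',X[o].min().round(1),X[o].max().round(1))
    return best
E
python3 - <<'E'
from h import *
for n in('top','side'): dock(n,pickle.load(open(n+'.pkl','rb')))
E
```

```text
top dock 1079 [586.4  18.8] [120.4  90.5] 12.2 35.4
(np.float64(10606.399336147897), np.float64(13.0), array([586. ,  18.8]), np.float64(118.9), np.float64(89.2))
well floor 198 -46.3 -5.9 -21.0 20.2 9.5
roller XYZ -13.0 -0.3 zmax 148.7 X -19.1 -5.8
side dock 1203 [584.9  16.4] [124.2  91.9] 12.5 37.0
(np.float64(10785.933731244155), np.float64(12.5), array([584.2,  16. ]), np.float64(119.5), np.float64(90.2))
well floor 108 -33.0 -5.2 -12.1 21.8 11.0
roller XYZ -14.3 -1.0 zmax 148.7 X -19.9 -7.3
```

Dock about (585,17.5), yaw 12.5°; stand leans about 25° forward, with the roller axis at x'≈-13, z≈139. I move with shut fingers to just in front of the roller.

```bash
python3 -m pendant '[{"linear":[312,-465,0],"twist":38.3},{"linear":[312,-465,0],"twist":38.3},{"linear":[312,-465,0],"twist":38.3},{"linear":[312,-465,0],"twist":38.3},{"linear":[312,-465,0],"twist":38.3},{"linear":[312,-465,0],"twist":38.3},{"linear":[312,-465,0],"twist":38.3},{"linear":[312,-465,0],"twist":38.3},{"linear":[312,-465,0],"twist":38.3},{"linear":[312,-465,0],"twist":38.3},{"linear":[312,-465,0],"twist":38.3},{"linear":[312,-465,0],"twist":38.3},{"linear":[312,-465,0],"twist":38.3},{"linear":[312,-465,0],"twist":38.3}]' 255
python3 -m pendant '[{"linear":[0,0,-50],"twist":0},{"linear":[0,0,-96],"twist":0},{"linear":[0,0,-96],"twist":0},{"linear":[0,0,-96],"twist":0}]'
python3 - <<'E'
from h import *
c=cap('side');dock('side',c);cv2.imwrite('pics/s2.png',cv2.resize(c['frame'][80:280,200:460],None,fx=3,fy=3))
print(bot.get_obs()['tool_pos'],bot.get_obs()['tcp_rot'],bot.get_obs()['contact_force'])
E
```

```text
time: 1.85
tool_pos: [540.4, 8.5, 227.0]
tcp_rot: [3.141, -0.0, 1.79]
contact_force: [0.6, -0.0, -0.0]
grip_width: 0.5
time: 2.35
tool_pos: [541.8, 7.7, 132.5]
tcp_rot: [3.139, 0.001, 1.789]
contact_force: [0.1, -0.4, 0.3]
grip_width: 0.2
side dock 1128 [584.3  16.1] [121.4  91.6] 12.9 36.9
(np.float64(10566.794377609465), np.float64(13.0), array([583.1,  15.7]), np.float64(117.1), np.float64(90.2))
well floor 112 -31.7 -4.0 -11.7 23.0 11.4
roller XYZ -10.4 -12.5 zmax 149.1 X -15.1 -6.3
[542.08597306   7.6073084  132.94073417] [3.13804367e+00 1.22180075e-03 1.78882924e+00] [ 0.53908421  0.02841224 -0.4684156 ]
```

View pics/s2.png

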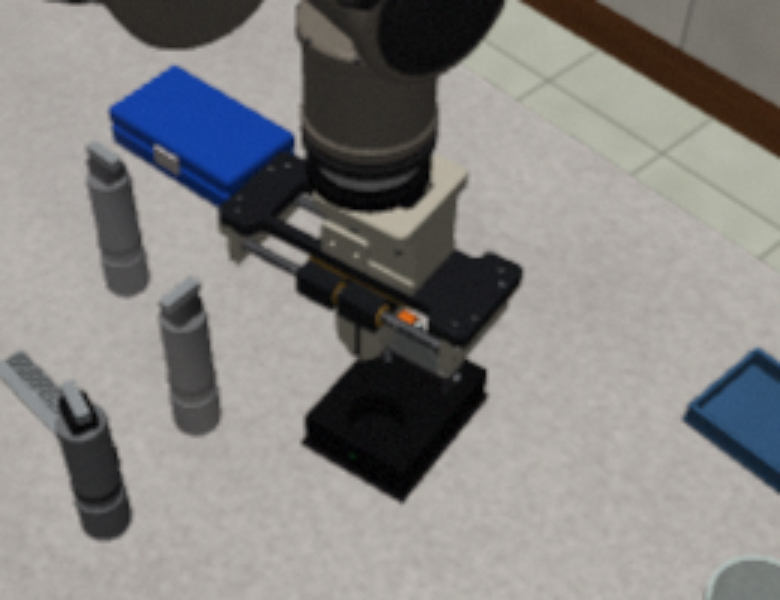

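The shut fingers (crop (365,335)) stand just in front of the orange roller (408,317). I push gently along the dock's +x.

```bash
python3 -m pendant '[{"linear":[3,0.7,0],"twist":0},{"linear":[6,1.3,0],"twist":0},{"linear":[8,1.7,0],"twist":0},{"linear":[9.5,2.1,0],"twist":0},{"linear":[11,2.4,0],"twist":0},{"linear":[12.5,2.7,0],"twist":0},{"linear":[14,3.1,0],"twist":0},{"linear":[15.5,3.4,0],"twist":0},{"linear":[17,3.7,0],"twist":0},{"linear":[18,4,0],"twist":0}]'
```

```text
time: 3.65
tool_pos: [557.3, 11.4, 130.1]
tcp_rot: [-3.138, -0.001, 1.789]
contact_force: [-5.0, -1.9, 0.4]
grip_width: 0.3
```

```bash
python3 -m pendant '[{"linear":[1.5,0.3,0.5],"twist":0},{"linear":[3,0.6,1],"twist":0},{"linear":[4.5,1,1.5],"twist":0},{"linear":[6,1.3,2],"twist":0},{"linear":[7.5,1.6,2.5],"twist":0},{"linear":[9,2,3],"twist":0},{"linear":[10.5,2.3,3.5],"twist":0},{"linear":[12,2.6,4],"twist":0}]'
python3 -m pendant '[{"linear":[1.5,0.3,0.5],"twist":0},{"linear":[3,0.6,1],"twist":0},{"linear":[4.5,1,1.5],"twist":0},{"linear":[6,1.3,2],"twist":0},{"linear":[7.5,1.6,2.5],"twist":0},{"linear":[9,2,3],"twist":0},{"linear":[10.5,2.3,3.5],"twist":0},{"linear":[12,2.6,4],"twist":0}]'
```

```text
time: 4.65
tool_pos: [570.8, 14.3, 134.8]
tcp_rot: [3.142, -0.0, 1.789]
contact_force: [-3.7, -0.9, -1.4]
grip_width: 0.2
time: 5.65
tool_pos: [582.9, 16.9, 138.8]
tcp_rot: [3.141, -0.0, 1.789]
contact_force: [-3.3, -0.4, 0.6]
grip_width: 0.7
```

```bash
python3 -m pendant '[{"linear":[2,0.4,0.3],"twist":0},{"linear":[4,0.9,0.6],"twist":0},{"linear":[6,1.3,0.8],"twist":0},{"linear":[8,1.8,1],"twist":0},{"linear":[10,2.2,1],"twist":0},{"linear":[12,2.7,1],"twist":0},{"linear":[14,3.1,1],"twist":0},{"linear":[16,3.5,1],"twist":0},{"linear":[18,4,0.8],"twist":0},{"linear":[20,4.4,0.6],"twist":0},{"linear":[22,4.9,0.4],"twist":0},{"linear":[24,5.3,0.2],"twist":0},{"linear":[26,5.8,0],"twist":0},{"linear":[28,6.2,-0.5],"twist":0},{"linear":[30,6.6,-1],"twist":0},{"linear":[32,7.1,-1.5],"twist":0}]'
python3 -m pendant '[{"linear":[2,0.4,-0.5],"twist":0},{"linear":[4,0.9,-1.3],"twist":0},{"linear":[6,1.3,-2],"twist":0},{"linear":[8,1.8,-2.7],"twist":0},{"linear":[10,2.2,-3.5],"twist":0},{"linear":[12,2.7,-4.2],"twist":0}]'
```

```text
time: 7.65
tool_pos: [614.9, 23.9, 137.2]
tcp_rot: [3.141, -0.0, 1.788]
contact_force: [-1.5, 0.7, -0.4]
grip_width: 0.5
time: 8.4
tool_pos: [626.9, 26.5, 133.0]
tcp_rot: [3.141, 0.0, 1.788]
contact_force: [-1.3, 1.8, 1.0]
grip_width: 0.4
```

```bash
python3 -m pendant '[{"linear":[1.5,0.3,-0.7],"twist":0},{"linear":[3,0.7,-1.4],"twist":0},{"linear":[4.5,1,-2],"twist":0},{"linear":[6,1.3,-2.6],"twist":0},{"linear":[7.5,1.7,-3.3],"twist":0},{"linear":[9,2,-4],"twist":0},{"linear":[10.5,2.3,-4.7],"twist":0},{"linear":[12,2.7,-5.4],"twist":0},{"linear":[13.5,3,-6],"twist":0},{"linear":[15,3.3,-6.6],"twist":0},{"linear":[16.5,3.7,-7],"twist":0}]'
python3 - <<'E'
from h import *
for n in('side','top'):
  c=cap(n)
  W=np.nan_to_num(cloud(c),nan=-999);a=np.radians(12.7);C=(586,18.8) if n=='top' else (584.4,16.2)
  d=W[...,:2]-C;X=d@[np.cos(a),np.sin(a)];Y=d@[-np.sin(a),np.cos(a)];f=c['frame'].astype(int)
  o=(abs(X)<130)&(abs(Y)<60)&(W[...,2]>40)&(f[...,2]>f[...,0]+60)
  if o.sum():print(n,o.sum(),X[o].mean(),Y[o].mean(),W[...,2][o].max())
cv2.imwrite('pics/s3.png',cv2.resize(pickle.load(open('side.pkl','rb'))['frame'][80:280,200:460],None,fx=3,fy=3))
print(bot.get_obs()['contact_force'])
E
```

```text
time: 9.78
tool_pos: [643.3, 30.3, 126.0]
tcp_rot: [-3.142, -0.0, 1.788]
contact_force: [0.4, -0.3, -0.1]
grip_width: 0.2
side 24 76.49004712569537 -13.625517457230599 224.28258064259356
top 1 77.25429552795603 44.0901099845063 222.02720141220956
[ 0.15021678 -0.03878953  0.46408732]
```

View pics/s3.png

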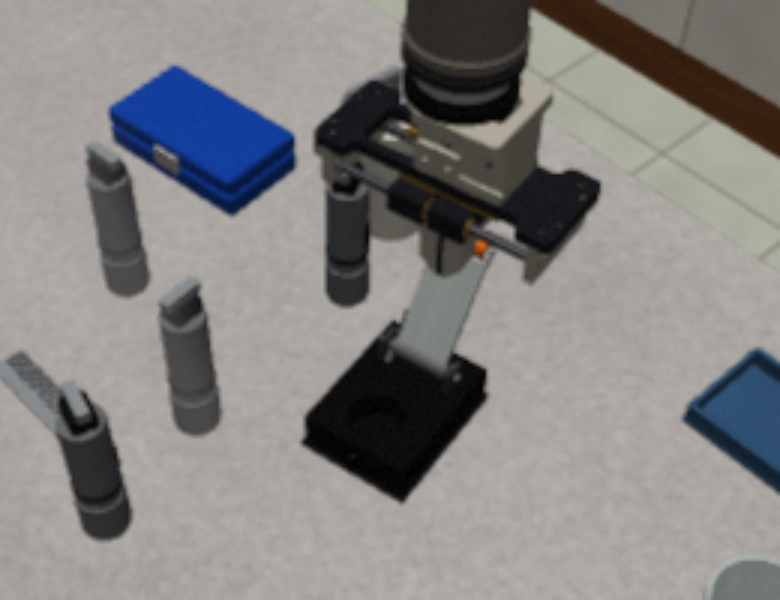

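The stand now leans back (plate crop (445,310), roller (480,248)) and the contact force is about zero. I back off, lift, open, and travel above the groomer.

```bash
python3 -m pendant '[{"linear":[-20,-4.4,0],"twist":0},{"linear":[-30,-6,50],"twist":0},{"linear":[-30,-6,104],"twist":0},{"linear":[-30,-6,104],"twist":0}]'
python3 -m pendant '[{"linear":[-98,258,0],"twist":0},{"linear":[-98,258,0],"twist":0},{"linear":[-98,258,0],"twist":0},{"linear":[-98,258,0],"twist":0},{"linear":[-98,258,0],"twist":0},{"linear":[-98,258,0],"twist":0},{"linear":[-98,258,0],"twist":0},{"linear":[-98,258,0],"twist":0},{"linear":[-98,258,0],"twist":0}]' 0
python3 - <<'E'
from h import *
for n in('side','top'):
  c=cap(n)
  dock(n,c)
cv2.imwrite('pics/s4.png',cv2.resize(pickle.load(open('side.pkl','rb'))['frame'][60:260,180:440],None,fx=3,fy=3))
c=cap('wrist');cv2.imwrite('pics/w4.png',c['frame']);print(bot.get_obs()['tool_pos'])
E
```

```text
time: 10.38
tool_pos: [615.4, 24.1, 235.4]
tcp_rot: [3.132, 0.003, 1.788]
contact_force: [-1.2, 0.3, -0.2]
grip_width: 0.3
time: 11.5
tool_pos: [515.7, 281.3, 229.9]
tcp_rot: [-3.141, 0.0, 1.787]
contact_force: [-0.3, -0.6, -0.1]
grip_width: 85.5
side dock 1197 [585.6  16.3] [123.   91.6] 12.1 37.0
(np.float64(10718.915038074443), np.float64(13.0), array([584.3,  16. ]), np.float64(119.2), np.float64(90.0))
well floor 118 -32.8 -4.7 -10.5 22.9 11.2
roller XYZ 85.3 -1.2 zmax 140.5 X 80.1 93.8
top dock 1167 [586.4  18.9] [120.7  90. ] 12.5 35.4
(np.float64(10564.88840822954), np.float64(12.25), array([585.6,  18.7]), np.float64(118.3), np.float64(89.3))
well floor 207 -45.7 -5.9 -21.0 19.9 9.6
roller XYZ 87.4 0.1 zmax 140.0 X 81.9 94.2
[515.48160408 281.77151041 230.07491011]
```

View pics/s4.png

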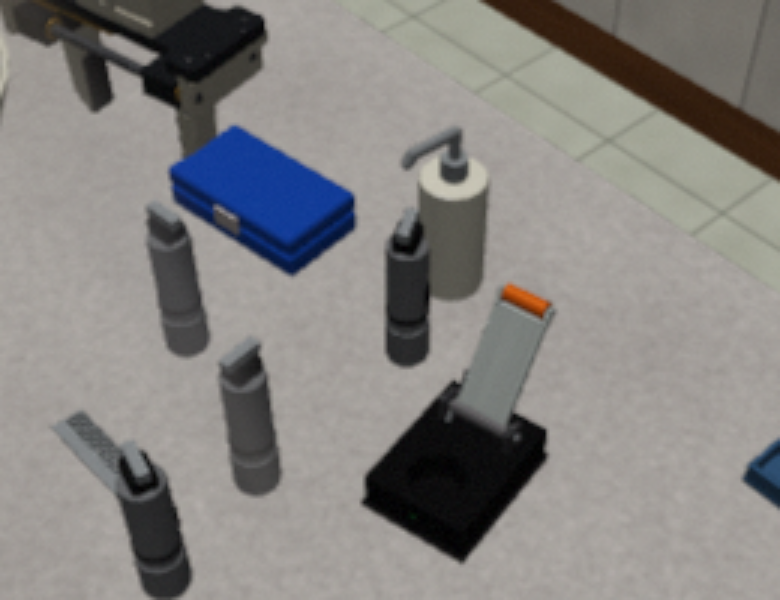

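View pics/w4.png

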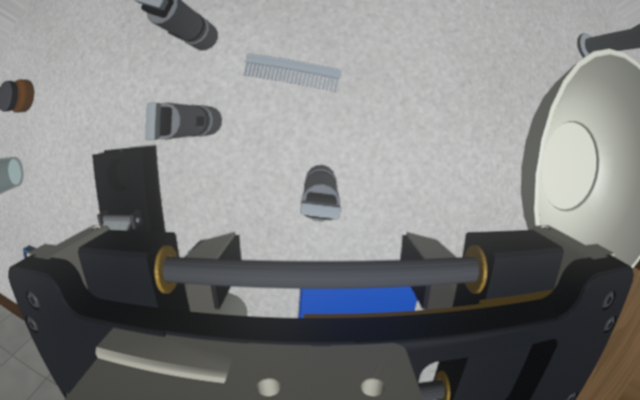

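The stand is snapped open (plate crop (505,360), leaning about 35°) and stays with no contact. In the wrist view the groomer (320,190) is centred between the fingers (215 to 425). I descend and grip.

```bash
python3 -m pendant '[{"linear":[0,0.5,-50],"twist":0},{"linear":[0,0.5,-100],"twist":0},{"linear":[0,0.5,-125],"twist":0},{"linear":[0,0.5,-138],"twist":0},{"linear":[0,0.5,-138],"twist":0},{"linear":[0,0.5,-138],"twist":0}]'
python3 -m pendant '[{"linear":[0,0,0],"twist":0},{"linear":[0,0,0],"twist":0},{"linear":[0,0,0],"twist":0},{"linear":[0,0,0],"twist":0},{"linear":[0,0,0],"twist":0},{"linear":[0,0,0],"twist":0},{"linear":[0,0,0],"twist":0},{"linear":[0,0,0],"twist":0}]' 255
```

```text
time: 12.4
tool_pos: [516.1, 283.1, 93.4]
tcp_rot: [3.139, -0.0, 1.788]
contact_force: [0.5, 0.1, 0.4]
grip_width: 92.1
time: 13.4
tool_pos: [515.2, 282.7, 91.9]
tcp_rot: [-3.141, -0.0, 1.788]
contact_force: [-0.2, 0.1, -0.8]
grip_width: 34.5
```

```bash
python3 -m pendant '[{"linear":[0,0,30],"twist":0},{"linear":[0,0,65],"twist":0},{"linear":[0,0,65],"twist":0},{"linear":[10,-60,65],"twist":0},{"linear":[20,-120,65],"twist":0},{"linear":[30,-180,65],"twist":0},{"linear":[37,-230,65],"twist":0},{"linear":[42.6,-270.8,65],"twist":0},{"linear":[42.6,-270.8,65],"twist":0},{"linear":[42.6,-270.8,65],"twist":0},{"linear":[42.6,-270.8,65],"twist":0}]'
python3 - <<'E'
from h import *
for n in('side','top'):
  c=cap(n); b=dock(n,c); cyl(n,c,558,12,70,102,19); cyl(n,c,558,12,107,150,17.5)
  a=np.radians(12.6);C=b[2];print('well seen',C-28*np.array([np.cos(a),np.sin(a)]))
cv2.imwrite('pics/s5.png',cv2.resize(pickle.load(open('side.pkl','rb'))['frame'][100:260,260:460],None,fx=3.5,fy=3.5))
o=bot.get_obs();print(o['tool_pos'],o['contact_force'],o['moment'])
E
```

```text
time: 14.78
tool_pos: [557.4, 13.2, 156.6]
tcp_rot: [-3.141, -0.001, 1.79]
contact_force: [1.0, -0.0, -1.4]
grip_width: 34.5
side dock 909 [585.   15.8] [122.8  91.5] 11.5 36.9
(np.float64(10752.968755770436), np.float64(12.75), array([584. ,  16.1]), np.float64(119.5), np.float64(90.0))
well floor 117 -33.5 -4.7 -11.7 22.7 11.1h.py:41: RuntimeWarning: Mean of empty slice.
  print('roller XYZ',X[o].mean().round(1),Y[o].mean().round(1),'zmax',W[...,2][o].max().round(1),'X',X[o].min().round(1),X[o].max().round(1))
  ret = ret.dtype.type(ret / rcount)
Traceback (most recent call last):
  File "h.py", line 41, in dock
    print('roller XYZ',X[o].mean().round(1),Y[o].mean().round(1),'zmax',W[...,2][o].max().round(1),'X',X[o].min().round(1),X[o].max().round(1))
                                                                        ~~~~~~~~~~~~~~~^^
ValueError: zero-size array to reduction operation maximum which has no identity
```

```bash
python3 - <<'E'
from h import *
for n,w in(('side',(557.0,10.0)),('top',(558.6,12.7))):
  c=cap(n); print(n,'well',w)
  for z in((68,104,19),(70,86,19),(88,102,19),(110,140,17.5)):
    try: cyl(n,c,w[0],w[1]+1,*z)
    except Exception as e: print(e)
cv2.imwrite('pics/s5.png',cv2.resize(pickle.load(open('side.pkl','rb'))['frame'][100:260,260:460],None,fx=3.5,fy=3.5))
o=bot.get_obs();print(o['tool_pos'],o['contact_force'],o['moment'])
E
```

```text
side well (557.0, 10.0)
side cyl 176 [557.1  12.4] 0.81
side cyl 78 [557.   12.3] 0.79
side cyl 72 [557.   12.4] 0.73
side cyl 151 [557.1  12.6] 0.91
top well (558.6, 12.7)
top cyl 22 [558.6  14.2] 0.62
top cyl 9 [558.3  14.1] 0.21
top cyl 11 [558.5  14.9] 0.59
top cyl 1 [557.5  13.3] 0.0
[557.67233761  13.00512056 156.95079038] [-0.55098818 -0.8747037  -1.18479408] [ 0.08193791  0.05163659 -0.0072085 ]
```

View pics/s5.png

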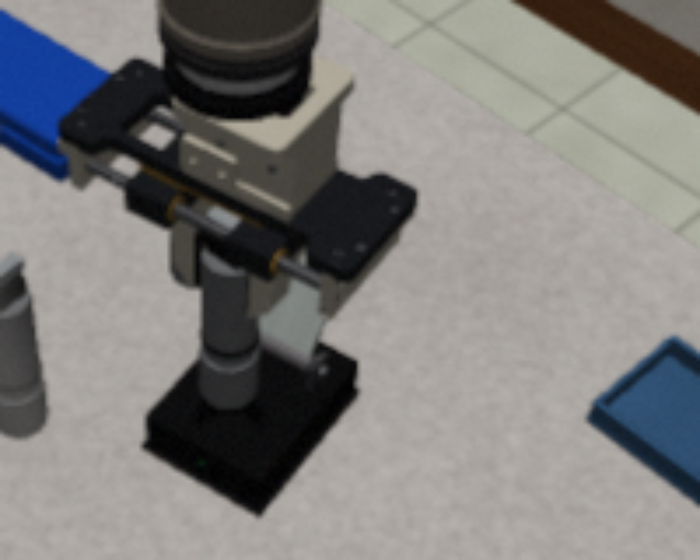

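The groomer hangs upright over the well (crop (228,400)). Both cameras put it about 2 mm too far in +y. I shift it and lower gently.

```bash
python3 -m pendant '[{"linear":[0,-2,-10],"twist":0},{"linear":[0,-2,-20],"twist":0},{"linear":[0,-2,-24],"twist":0},{"linear":[0,-2,-26],"twist":0},{"linear":[0,-2,-28],"twist":0},{"linear":[0,-2,-29],"twist":0},{"linear":[0,-2,-30],"twist":0},{"linear":[0,-2,-31],"twist":0},{"linear":[0,-2,-32],"twist":0}]'
```

```text
time: 16.05
tool_pos: [557.8, 10.0, 125.0]
tcp_rot: [3.141, -0.0, 1.788]
contact_force: [0.9, 0.1, -0.7]
grip_width: 34.5
```

```bash
python3 -m pendant '[{"linear":[0,0,-1],"twist":0},{"linear":[0,0,-2],"twist":0},{"linear":[0,0,-3],"twist":0},{"linear":[0,0,-4],"twist":0}]'
python3 -m pendant '[{"linear":[0,0,-1.5],"twist":0},{"linear":[0,0,-3],"twist":0},{"linear":[0,0,-4.5],"twist":0},{"linear":[0,0,-6],"twist":0},{"linear":[0,0,-7.5],"twist":0},{"linear":[0,0,-9],"twist":0}]'
python3 -m pendant '[{"linear":[0,0,-1],"twist":0},{"linear":[0,0,-2],"twist":0},{"linear":[0,0,-3],"twist":0},{"linear":[0,0,-4],"twist":0},{"linear":[0,0,-5],"twist":0}]'
```

```text
time: 16.55
tool_pos: [557.8, 10.0, 121.0]
tcp_rot: [3.142, -0.0, 1.788]
contact_force: [-0.9, -0.3, -1.4]
grip_width: 34.5
time: 17.3
tool_pos: [557.8, 10.0, 111.9]
tcp_rot: [3.142, -0.0, 1.788]
contact_force: [0.9, 0.8, -1.0]
grip_width: 34.5
time: 17.92
tool_pos: [557.9, 10.0, 107.0]
tcp_rot: [3.142, -0.0, 1.788]
contact_force: [-0.8, -0.5, -1.0]
grip_width: 34.7
```

Floor contact is expected near z = 102.

```bash
python3 -m pendant '[{"linear":[0,0,-1],"twist":0},{"linear":[0,0,-2],"twist":0},{"linear":[0,0,-3],"twist":0},{"linear":[0,0,-3.7],"twist":0},{"linear":[0,0,-4],"twist":0}]'
python3 -m pendant '[{"linear":[0,0,-0.3],"twist":0},{"linear":[0,0,-0.6],"twist":0}]'
```

```text
time: 18.55
tool_pos: [557.8, 10.0, 103.0]
tcp_rot: [-3.141, -0.0, 1.788]
contact_force: [0.1, 0.2, -2.5]
grip_width: 34.2
time: 18.8
tool_pos: [557.9, 10.0, 102.5]
tcp_rot: [3.142, -0.0, 1.788]
contact_force: [-0.8, -0.7, -1.5]
grip_width: 34.5
```

```bash
python3 -m pendant '[{"linear":[0,0,-0.3],"twist":0},{"linear":[0,0,-0.5],"twist":0}]'; python3 -m pendant '[{"linear":[0,0,-0.3],"twist":0},{"linear":[0,0,-0.5],"twist":0}]'
```

```text
time: 19.05
tool_pos: [557.8, 10.0, 102.0]
tcp_rot: [3.142, -0.0, 1.788]
contact_force: [-0.0, -0.5, -0.0]
grip_width: 35.0
time: 19.3
tool_pos: [558.1, 10.0, 101.9]
tcp_rot: [3.141, 0.0, 1.788]
contact_force: [-1.4, -0.1, 3.9]
grip_width: 34.4
```

Floor contact (about +5 N) at z = 101.9, as expected. I release and retreat upward.

```bash
python3 -m pendant '[{"linear":[0,0,0.3],"twist":0},{"linear":[0,0,0.3],"twist":0},{"linear":[0,0,0.3],"twist":0},{"linear":[0,0,0.3],"twist":0},{"linear":[0,0,0.3],"twist":0},{"linear":[0,0,0.3],"twist":0},{"linear":[0,0,0.3],"twist":0}]' 0
python3 -m pendant '[{"linear":[0,0,10],"twist":0},{"linear":[0,0,35],"twist":0},{"linear":[0,0,80],"twist":0},{"linear":[0,0,130],"twist":0},{"linear":[-30,130,140],"twist":0},{"linear":[-60,260,140],"twist":0},{"linear":[-60,260,140],"twist":0},{"linear":[-60,260,140],"twist":0},{"linear":[-60,260,140],"twist":0},{"linear":[-60,260,140],"twist":0}]'
python3 - <<'E'
from h import *
for n,w in(('side',(557.0,10.0)),('top',(558.6,12.7))):
  c=cap(n); dock(n,c); print(n,'well',w); cyl(n,c,*w,52,90,17.5); cyl(n,c,*w,95,132,17.5)
  W=np.nan_to_num(cloud(c),nan=-9);m=np.hypot(W[...,0]-w[0],W[...,1]-w[1])<22;print('top z',np.percentile(W[m][:,2],99))
  if n=='side':cv2.imwrite('pics/s6.png',cv2.resize(c['frame'][80:260,190:440],None,fx=3,fy=3))
E
```

```text
time: 20.18
tool_pos: [557.8, 10.0, 101.8]
tcp_rot: [3.142, -0.0, 1.788]
contact_force: [-0.4, 0.2, -0.7]
grip_width: 91.8
time: 21.42
tool_pos: [497.6, 270.5, 242.1]
tcp_rot: [3.141, 0.0, 1.791]
contact_force: [0.6, -0.2, -0.4]
grip_width: 91.7
side dock 948 [584.8  16.7] [122.4  92.9] 13.1 37.1
(np.float64(10613.866585943777), np.float64(12.25), array([583.9,  15.5]), np.float64(119.0), np.float64(89.2))
roller XYZ 85.9 0.4 zmax 140.4 X 80.3 93.9
side well (557.0, 10.0)
side cyl 165 [557.4   8.8] 0.87
side cyl 184 [557.6   8.8] 0.76
top z 162.4697993992505
top dock 1096 [586.2  18.8] [120.8  90. ] 12.7 35.5
(np.float64(10569.29526201133), np.float64(13.0), array([585.6,  18.7]), np.float64(118.6), np.float64(89.1))
well floor 18 -39.0 -8.9 9.6 20.3 9.6
roller XYZ 87.4 -1.1 zmax 139.0 X 82.0 94.5
top well (558.6, 12.7)
top cyl 32 [558.3  10.5] 0.57
top cyl 34 [559.   10.5] 1.5
top z 162.47565026408995
```

View pics/s6.png

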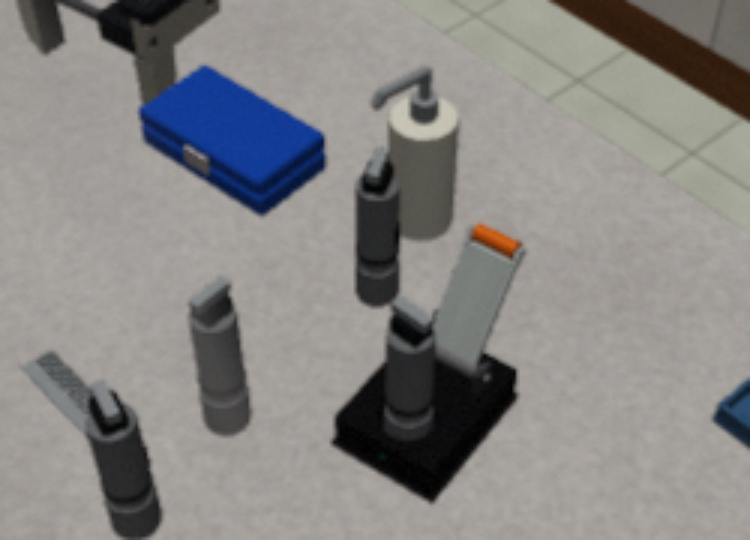

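The groomer stands upright in the well (crop (410,370)) and the stand is still open at 35°. Grasp and release heights differ by exactly 10 mm, the height of the well floor. I hand in.

```bash
python3 -c "
from plant import bot
print(bot.close_job())"
```

```text
the job is handed in; nothing more can be done
None
```

The stand is snapped open and the groomer is upright and fully home in the well. I handed the job in at about 21.5 s.

- **Stand:** I pushed it back at the roller with shut fingers. The readings taken at the end of each move peaked at about 5.3 N; I didn't see the force between those readings. After I let go it stayed open, leaning back about 35°. It still measured open in the last picture, with the groomer in place.
- **Groomer:** I took the matte grey one farthest to the left and lowered it until it touched the well floor with about 5 N. It was released exactly 10 mm higher than where I gripped it, which matches the floor of the well.
- **Last checks:** The body's centre was the same low and high, so it is upright. The gripper was well clear, with no contact force. The other things near the dock look undisturbed in the picture, but I didn't measure them again.
- **Disagreements:** The two cameras differ by about 2 mm, and both put the groomer 1–2 mm to the -y side of the well's centre, within its 2.5 mm clearance. Its top measured 162 mm against an expected 160 mm. I put that down to depth noise, since the starting height also read a few mm high.

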